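Shut and lock the tilted transport case

TASK

The vials are packed: lower the lid of the tilted transport case gently until it is fully shut, with both orange wing latches still open. Then lock both latches: push each one in against its spring, turn it clockwise a quarter turn to its stop and let it spring back, so that it holds the lid. Leave everything else on the bench where it is.

Things in the scene. Friction and masses are not known exactly. Their poses are not given: they have to be found in the camera images.
- station: fixed steel tilt stand (270 x 300 mm foot) carrying a light grey insulated case that leans 25 degrees (0.436 rad) back, so that its opening and lid face up and towards the robot. Origin on the bench under the middle; x runs away from the robot side, z up (the body itself is not tilted). The case is 230 mm front to back along its slope, 340 mm wide, 120 mm high without the lid; it holds a tray of yellow-capped vials
- case_rim (a point): middle of the case's front rim, between the two latch slots. Axes fixed to the case: x up the slope away from the robot, y to the left, z square to the rim and to the closed lid (25 degrees off vertical, leaning to the robot). The lid hinge line lies 205 mm from here along +x
- lid (a joint): lid angle, rad: 0 shut on the rim, grows as it opens (1.0 at most). Blue lid, 230 x 340 mm, 35 mm thick, hinged along the far upper rim of the case. A stiff hinge: it stays where it is left, and pressing it down near its front edge takes about 3 to 6 N until it meets the rim
- lid_hinge (a point): middle of the lid's hinge line, at the level of the rim and of the lid's underside; axes move with the lid: x from the front edge to the hinge, y along the hinge to the left, z square to the lid, outwards
- lid_press (a point): clear spot on the lid's flat outer face midway between the latches, 205 mm from the hinge line and 35 mm above the lid's underside, 25 mm from its front edge: a good place to press. Same axes as lid_hinge. Nothing stands on the lid within 75 mm of it to either side
- left_wing (a point): centre of the orange wing of the left push-and-turn latch, on its axis, 29 mm above the lid's face when not pushed in; the latch sits on the lid 205 mm from the hinge line, at y = +115 mm. The wing is 66 mm long, 14 mm thick and 30 mm tall (from 14 to 44 mm above the lid's face, 9 mm lower when pushed right in). Axes: y along the wing, x across its thickness, z along the latch's axis, outwards from the lid
- left_turn (a joint): turn of the left latch, rad: 0 open, wing parallel to the lid's front edge; 1.5 at its stop, locked, wing pointing up the slope. Grows clockwise as seen from outside the lid. Light to turn. Under the lid it carries a 36 mm cross bar that drops into a slot in the rim when the lid is shut with the wing open (within about 0.15 rad); there it cannot turn beyond about 0.25 until pushed in. A lid lowered with the latch turned does not shut
- left_push (a joint): how far the left latch is pushed in along its axis, m: 0 out, 0.009 right in (stop). Spring: 5 N at first, 14 N at the stop. It must be in by at least 0.006 to turn; once turned and let go it springs back to about 0.0055, held there by the bar under the keeper, which holds the lid down
- right_wing (a point): centre of the orange wing of the right push-and-turn latch, on its axis, 29 mm above the lid's face when not pushed in; the latch sits on the lid 205 mm from the hinge line, at y = -115 mm. The wing is 66 mm long, 14 mm thick and 30 mm tall (from 14 to 44 mm above the lid's face, 9 mm lower when pushed right in). Axes: y along the wing, x across its thickness, z along the latch's axis, outwards from the lid
- right_turn (a joint): turn of the right latch, rad: 0 open, wing parallel to the lid's front edge; 1.5 at its stop, locked, wing pointing up the slope. Grows clockwise as seen from outside the lid. Light to turn. Under the lid it carries a 36 mm cross bar that drops into a slot in the rim when the lid is shut with the wing open (within about 0.15 rad); there it cannot turn beyond about 0.25 until pushed in. A lid lowered with the latch turned does not shut
- right_push (a joint): how far the right latch is pushed in along its axis, m: 0 out, 0.009 right in (stop). Spring: 5 N at first, 14 N at the stop. It must be in by at least 0.006 to turn; once turned and let go it springs back to about 0.0055, held there by the bar under the keeper, which holds the lid down
- cold_brick: loose blue cold brick lying flat, 170 x 95 x 28 mm; origin under its centre; leave alone
- logger: loose white temperature logger lying flat, 95 x 62 x 22 mm; origin under its centre; leave alone
- infusion_bottle: loose standing glass infusion bottle, 60 mm across, 122 mm tall; origin under its centre; leave alone
- scanner: loose hand scanner upright on its foot, 145 mm tall; origin under its foot; leave alone
- sanitizer: loose clear bottle with a blue label, 64 mm across, 170 mm tall; origin under its centre; leave alone
- tape: loose blue tape dispenser, 150 mm long, 60 mm wide, 90 mm tall; origin under its centre; leave alone

How it is judged:
By the outcome, as a careful person would: the job done as asked, in the order asked, and still so for the second after the job is handed in, with the robot touching nothing.
It also fails if it takes over 61 s, if anything falls off the work surface, if the arm or the gripper's body presses on something with over 40 N, if the wrist force passes 120 N, or if a joint passes its speed limit or range.

ROBOT

A 7-joint arm with a two-finger parallel gripper is mounted at the origin on the work surface. World frame = base frame: x ahead of the robot, y to its left, z up, the work surface at z = 0. Lengths are in m, angles in rad, forces in N, time in s.
With the tool pointing down it reaches from about 0.35 to 0.9 m from the base axis. Payload 19.9 kg.
Tool frame: the origin (TCP) lies on the centre line of the jaws, within the pads' length; the fingertips stand 22 mm ahead of it and the grasp point (between the pads) lies 3 mm ahead of it (r.finger_overhang is the distance from the TCP to the fingertips, in m); z points along the fingers, y is the line along which they close (so a half turn about z gives the same grasp; the last joint's range is limited). The gripper opens to 85 mm and grips with 20 to 120 N. Pads are 22 mm wide; open, the fingers measure 114 mm over their backs; the gripper's body (76 mm by 85 mm) begins 54 mm behind the grasp point. The pads swing forward as they close: fully open they stand 13 mm farther back than shut.
Start: joints at [1.073, 0.417, -0.01, 1.614, 0.005, 1.111, -0.053], TCP at [0.276, -0.561, 0.253] pointing down, gripper open.
Joint ranges: [-2.81, 2.81], [-0.39, 2.02], [-1.27, 1.25], [0.06, 2.57], [-1.19, 4.33], [0.19, 2], [-2.82, 2.82]. Speed limits (rad/s): [1.89, 1.89, 2.39, 2.39, 3.01, 3.01, 3.01].

INTERFACE

Orientations are given as a unit quaternion [w, x, y, z].
In Python, from plant import status, eyes, workorder, r gives the robot as it stands. The module is installed in compiled form; this text tells all that it offers.
- The arm moves only by the tool jog_arm, never from a script. Its argument "steps" is a list of rows, each an object with "gripper": the finger opening in mm, from 0 to 85.4; "delta_pos": the shift along the tool's x, y, z in mm, a list of three; "twist": the turn, a rotation vector about the tool's x, y, z in rad, a list of three. A call has 1 to 8 rows; each row shifts and turns the commanded pose from where the row before left it, along the tool's axes as they then stand; what a row does not reach is not made up. A row lasts 1/10 s, in which the tool goes at most 50 mm and 8.59 degrees, less where a joint would pass 70% of its speed; a pose out of reach is approached as far as the arm can. A call with a gripper value outside its range is refused whole. The fingers move at their own pace and stop on an object; "newtons" is the grip in N (left out, the last holds). Time passes only in rows, so rows that do not move let the fingers close. It gives the time, the measured TCP pose, the force, the opening and the grip force at its end, in the units of the state.
- status.sense(): the state, without advancing time (a new reading comes with each control period).
- eyes.read_camera(name): name is "side" or "top" or "wrist"; returns a dict with "color" (480x640x3 uint8, red, green, blue), "fx", "fy", "cx", "cy" (pixels), "origin" and "rotation" of the camera in the world. Camera axes: x right, y down, z forward; pixel columns grow to the right and rows downward; lengths in m; the calibration is good to about 2 mm. A picture is of the moment at which its call begins. There is no depth.
- workorder.finish_job(): hands the job in; it is judged then, once.
The state is a dict: "clock": time; "joints": joint angles; "qvel": joint speeds; "joint_torque": joint torques, N m; "tcp_pos": TCP position; "orientation": TCP orientation; "force": force on the tool from outside, world axes, zero at the start; "wrist_torque": the same for the moment, N m; "opening": opening from 0.0 (shut) to 1.0 (fully open); "gripper_force": force on a finger pad.
Only numpy, scipy, OpenCV 4.12 (cv2) and the standard library are available. Lean on these libraries where they do the work, as an engineer would, in place of code of your own. Each camera call takes 0.05 s, during which the arm holds its last target. There are 200 camera calls.

## Working session

There is one attempt and no reset: what is moved stays moved. The work goes in short steps, Python scripts to look and compute and a tool call to move; the robot and the scene stay as the last step left them, time stands still between calls to the robot, and variables do not carry over. Pictures are saved under pics/ and viewed, at most 10 in all, crops included, and the job is handed in when it is done.

Besides the shell and the picture viewer there is one more tool, called after "Request:" as name([rows], argument=value, ...), one row to a line, values as JSON. jog_arm: Moves the arm, as the interface text tells. Its arguments: {"type":"object","properties":{"steps":{"type":"array"},"newtons":{"type":"number"}},"required":["steps"]}

```bash
mkdir -p pics
cat > h.py <<'E'
import numpy as np, cv2
from plant import status, eyes, workorder, r
def snap(n,f):
    c=eyes.read_camera(n); cv2.imwrite(f,c["color"][:,:,::-1]); np.savez('cam_'+n+'.npz',**c); return c
E
python3 - <<'E'
from h import *
for n in("side","top"):
    c=snap(n,f"pics/{n}0.png"); print(n,c["fx"],c["fy"],c["cx"],c["cy"],np.round(c["origin"],3),np.round(c["rotation"],3).tolist())
s=status.sense(); print({k:np.round(v,3).tolist() for k,v in s.items()}, r.finger_overhang)
E
```

```text
side 596.064402135316 596.064402135316 324.5055713489298 239.0066928475414 [0.198 0.861 1.249] [0.073, -0.211, 0.912, -0.345]
top 499.17450843752516 499.17450843752516 323.1408463710191 240.25518423215183 [0.513 0.015 1.432] [0.017, -0.704, 0.71, -0.024]
{'clock': 0.1, 'joints': [1.073, 0.418, -0.01, 1.614, 0.005, 1.111, -0.053], 'qvel': [0.001, -0.003, -0.0, -0.001, -0.0, -0.0, 0.001], 'joint_torque': [0.002, -86.582, 0.68, -43.563, 0.019, 0.005, -0.0], 'tcp_pos': [0.276, -0.561, 0.253], 'orientation': [-0.001, 0.974, 0.226, -0.0], 'force': [0.632, 0.445, 0.125], 'wrist_torque': [0.002, -0.065, -0.03], 'gripper_force': 0.0, 'opening': 1.002} 0.022
```

View pics/side0.png

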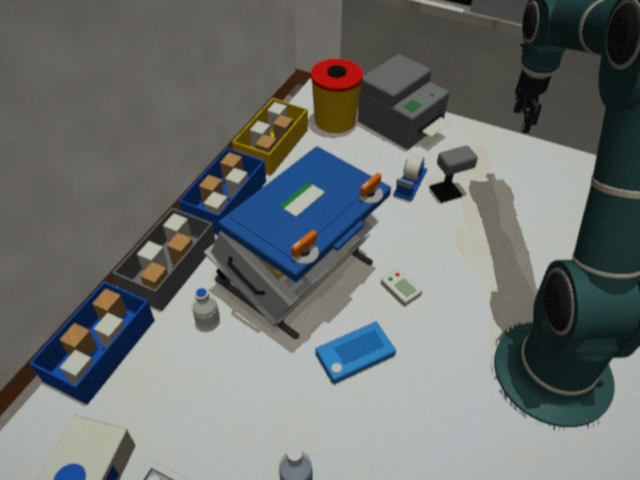

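View pics/top0.png

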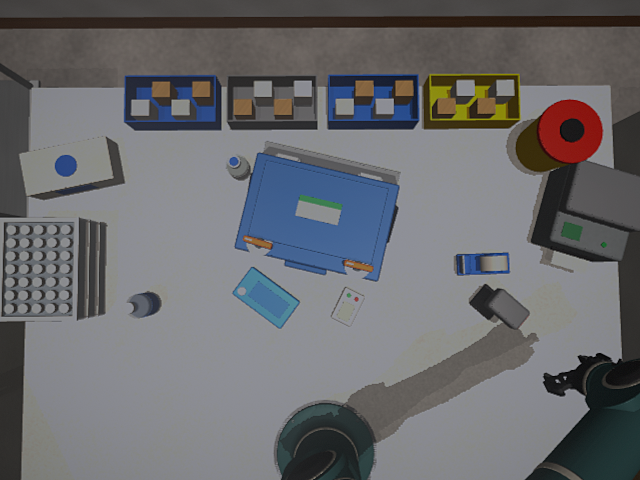

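Run:
```python
import cv2
a=cv2.imread('pics/side0.png')[140:290,200:400]; cv2.imwrite('pics/s1.png',cv2.resize(a,None,fx=4,fy=4,interpolation=cv2.INTER_CUBIC))
a=cv2.imread('pics/top0.png')[140:290,220:420]; cv2.imwrite('pics/t1.png',cv2.resize(a,None,fx=4,fy=4,interpolation=cv2.INTER_CUBIC))
```

```text
(no output)
```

View pics/s1.png

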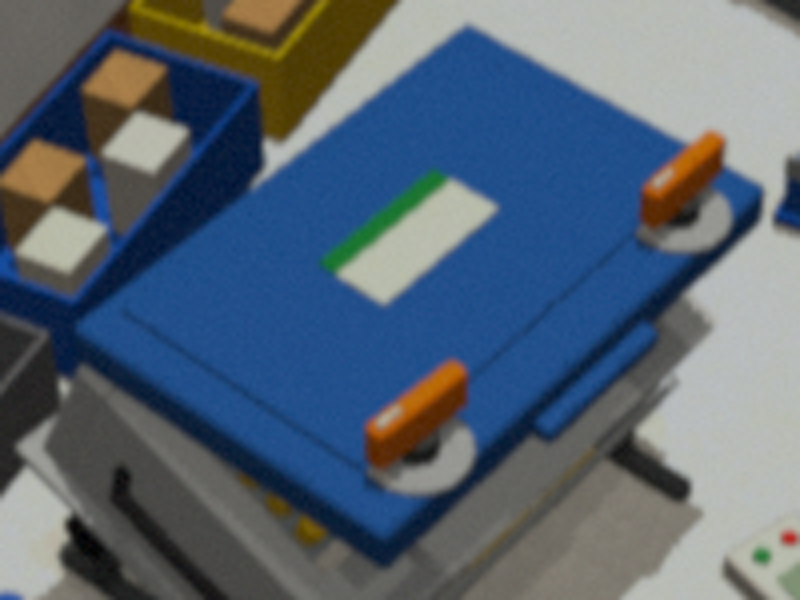

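View pics/t1.png

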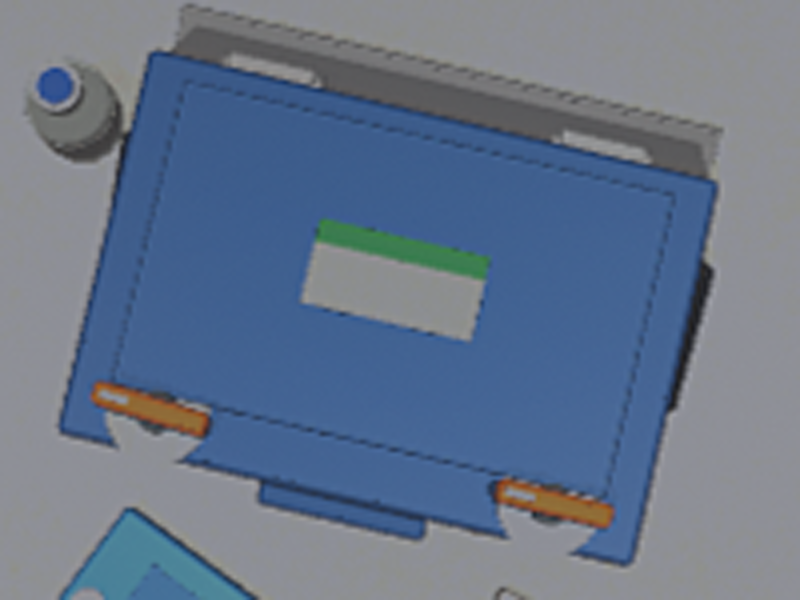

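```bash
cat >> h.py <<'E'
from scipy.spatial.transform import Rotation as R
from scipy.optimize import least_squares
def proj(c,P):
    q=np.array(c["rotation"]); M=R.from_quat(np.r_[q[1:],q[0]]).as_matrix() if q.shape==(4,) else q
    p=(np.asarray(P)-c["origin"])@M
    return np.c_[c["fx"]*p[:,0]/p[:,2]+c["cx"],c["fy"]*p[:,1]/p[:,2]+c["cy"]]
def case_R(yaw): return R.from_euler('zy',[yaw,-0.436]).as_matrix()  # slope up
def lid_R(yaw,a): return R.from_euler('zy',[yaw,-0.436-a]).as_matrix()
E
python3 - <<'E'
from h import *
cs={n:np.load(f'cam_{n}.npz') for n in('side','top')}
print(cs['side']['rotation'].shape)
C=np.array([[0,170,35],[0,-170,35],[-230,170,35],[-230,-170,35]])/1e3
W=np.array([[-205,115,35+33],[-205,-115,35+33]])/1e3
S=np.array([[78,326],[468,25],[384,542],[762,190],[417,413],[683,179]])/4+[200,140]
T=np.array([[152,53],[716,185],[62,432],[630,565],[151,409],[555,503]])/4+[220,140]
P=np.r_[C,W]
for sg in(1,):
    def w(v): return P@R.from_euler('ZY',[v[3],-0.436+sg*0]).as_matrix().T
    def f(v):
        X=P@R.from_euler('ZY',[v[3],v[4]]).as_matrix().T+v[:3]
        return np.r_[proj(cs['side'],X)-S,proj(cs['top'],X)-T].ravel()
    s=least_squares(f,[0.75,0,0.25,-0.2,-0.0],loss='soft_l1'); print(s.x.round(4)); print(f(s.x).reshape(-1,2).round(1).tolist())
E
```

```text
(4,)
[ 0.7463 -0.0116  0.2483 -0.2396  0.0035]
[[-1.8, 1.0], [-0.0, 0.0], [0.3, 0.1], [1.9, -0.1], [0.1, 0.2], [0.0, 0.0], [-0.1, -1.3], [1.2, -0.8], [-1.4, 0.0], [0.7, 0.8], [0.6, -0.1], [-0.2, 0.0]]
```

```bash
cat >> h.py <<'E'
import json
H=np.array([0.7463,-0.0116,0.2483]); YAW=-0.2396
def pose(a,p,turn=0,tip=0.022):
    """TCP position/rotation with the tips at lid-frame point p (mm), lid angle a, turned clockwise by turn"""
    L=R.from_euler('ZY',[YAW,a-0.436]); T=L*R.from_matrix(np.array([[0,1,0],[1,0,0],[0,0,-1.]]))*R.from_rotvec([0,0,turn])
    return H+L.apply(np.array(p)/1e3)-tip*T.as_matrix()[:,2], T
def now():
    s=status.sense(); q=s["orientation"]; return np.array(s["tcp_pos"]),R.from_quat(np.r_[q[1:],q[0]])
def rows(goals,n,g,start=None):
    p0,T0=start or now()
    out=[]
    for (p1,T1),k in zip(goals,n):
        rv=(T0.inv()*T1).as_rotvec()
        for i in range(k):
            Tc=T0*R.from_rotvec(rv*i/k)
            out.append((np.round(Tc.inv().apply((p1-p0)/k)*1e3,1).tolist(),np.round(rv/k,3).tolist()))
        p0,T0=p1,T1
    for d,t in out: print(g,d,t)
def st():
    s=status.sense(); print(round(s["clock"],2),np.round(s["force"],1),np.round(s["joints"],2),round(s["opening"],3))
E
python3 - <<'E'
from h import *
p,T=now(); up=p+[0,0,.15]
rows([(up,T),pose(0.44,[-205,0,35+80])],[4,14],0)
print(pose(0.44,[-205,0,115])[0])
E
```

```text
0 [-0.0, -0.0, -37.5] [0.0, 0.0, 0.0]
0 [-0.0, -0.0, -37.5] [0.0, 0.0, 0.0]
0 [-0.0, -0.0, -37.5] [0.0, 0.0, 0.0]
0 [-0.0, -0.0, -37.5] [0.0, 0.0, 0.0]
0 [36.3, -29.7, 1.2] [0.0, -0.0, -0.062]
0 [38.1, -27.4, 1.2] [0.0, -0.0, -0.062]
0 [39.7, -25.0, 1.2] [0.0, -0.0, -0.062]
0 [41.2, -22.5, 1.2] [0.0, -0.0, -0.062]
0 [42.5, -19.8, 1.2] [0.0, -0.0, -0.062]
0 [43.7, -17.1, 1.2] [0.0, -0.0, -0.062]
0 [44.6, -14.4, 1.2] [0.0, -0.0, -0.062]
0 [45.5, -11.6, 1.2] [0.0, -0.0, -0.062]
0 [46.1, -8.7, 1.2] [0.0, -0.0, -0.062]
0 [46.5, -5.8, 1.2] [0.0, -0.0, -0.062]
0 [46.8, -2.9, 1.2] [0.0, -0.0, -0.062]
0 [46.9, 0.0, 1.2] [0.0, -0.0, -0.062]
0 [46.8, 3.0, 1.2] [0.0, -0.0, -0.062]
0 [46.5, 5.9, 1.2] [0.0, -0.0, -0.062]
[0.54769018 0.03691895 0.3861189 ]
```

Request:
jog_arm([
  {"gripper":0,"delta_pos":[0,0,-37],"twist":[0,0,0]},
  {"gripper":0,"delta_pos":[0,0,-37],"twist":[0,0,0]},
  {"gripper":0,"delta_pos":[0,0,-37],"twist":[0,0,0]},
  {"gripper":0,"delta_pos":[0,0,-37],"twist":[0,0,0]},
  {"gripper":0,"delta_pos":[36,-30,1],"twist":[0,0,-0.06]},
  {"gripper":0,"delta_pos":[38,-27,1],"twist":[0,0,-0.06]},
  {"gripper":0,"delta_pos":[40,-25,1],"twist":[0,0,-0.06]},
  {"gripper":0,"delta_pos":[41,-22,1],"twist":[0,0,-0.06]},
], newtons=40)

```text
clock: 0.9
tcp_pos: [0.3546, -0.3891, 0.397]
orientation: [-0.0, 0.939, 0.343, -0.0]
force: [1.8, 0.1, 0.3]
opening: -0.002
gripper_force: 0.0
```

Request:
jog_arm([
  {"gripper":0,"delta_pos":[42,-20,1],"twist":[0,0,-0.06]},
  {"gripper":0,"delta_pos":[44,-17,1],"twist":[0,0,-0.06]},
  {"gripper":0,"delta_pos":[45,-14,1],"twist":[0,0,-0.06]},
  {"gripper":0,"delta_pos":[45,-12,1],"twist":[0,0,-0.06]},
  {"gripper":0,"delta_pos":[46,-9,1],"twist":[0,0,-0.06]},
  {"gripper":0,"delta_pos":[46,-6,1],"twist":[0,0,-0.06]},
  {"gripper":0,"delta_pos":[47,-3,1],"twist":[0,0,-0.06]},
  {"gripper":0,"delta_pos":[47,0,1],"twist":[0,0,-0.06]},
])

```text
clock: 1.7
tcp_pos: [0.5154, -0.0508, 0.3892]
orientation: [0.0, 0.831, 0.556, -0.0]
force: [0.9, -0.7, 0.2]
opening: -0.002
gripper_force: 0.0
```

Run:
```python
from h import *
st()
a=0.44
rows([pose(a,[-205,0,55]),pose(a,[-205,0,37])]+[pose(a-0.0275*i,[-205,0,35]) for i in range(0,9)],[4,2]+[1]*9,0)
```

```text
1.7 [ 0.9 -0.7  0.2] [ 0.48  0.15 -0.49  1.68  0.07  1.34 -0.42] -0.002
0 [23.3, -1.0, 15.8] [0.001, -0.0, -0.038]
0 [23.4, -0.1, 15.8] [0.001, -0.0, -0.038]
0 [23.3, 0.8, 15.8] [0.001, -0.0, -0.038]
0 [23.3, 1.7, 15.8] [0.001, -0.0, -0.038]
0 [-0.0, -0.0, 9.0] [0.0, 0.0, 0.0]
0 [-0.0, -0.0, 9.0] [0.0, 0.0, 0.0]
0 [0.0, 0.0, 2.0] [0.0, 0.0, 0.0]
0 [-0.0, -1.5, 5.7] [-0.028, -0.0, 0.0]
0 [0.0, -1.5, 5.7] [-0.027, -0.0, 0.0]
0 [0.0, -1.5, 5.7] [-0.028, 0.0, 0.0]
0 [-0.0, -1.5, 5.7] [-0.027, -0.0, -0.0]
0 [0.0, -1.5, 5.7] [-0.028, -0.0, 0.0]
0 [-0.0, -1.5, 5.7] [-0.027, 0.0, -0.0]
0 [-0.0, -1.5, 5.7] [-0.028, 0.0, 0.0]
0 [-0.0, -1.5, 5.7] [-0.028, -0.0, -0.0]
```

Request:
jog_arm([
  {"gripper":0,"delta_pos":[23,-1,16],"twist":[0,0,-0.04]},
  {"gripper":0,"delta_pos":[23,0,16],"twist":[0,0,-0.04]},
  {"gripper":0,"delta_pos":[23,1,16],"twist":[0,0,-0.04]},
  {"gripper":0,"delta_pos":[23,2,16],"twist":[0,0,-0.03]},
  {"gripper":0,"delta_pos":[0,0,6],"twist":[0,0,0]},
  {"gripper":0,"delta_pos":[0,0,5],"twist":[0,0,0]},
  {"gripper":0,"delta_pos":[0,0,4],"twist":[0,0,0]},
  {"gripper":0,"delta_pos":[0,0,0],"twist":[0,0,0]},
])

```text
clock: 2.5
tcp_pos: [0.547, 0.033, 0.3102]
orientation: [0.0, 0.788, 0.615, -0.0]
force: [-0.1, 0.5, -0.3]
opening: 0.002
gripper_force: 0.0
```

Run:
```python
from h import *
st(); c=snap('side','pics/s2.png'); snap('wrist','pics/w2.png')
p,T=now(); g=pose(.44,[-205,0,35]); print(p-g[0],(T.inv()*g[1]).as_rotvec())
```

```text
2.5 [-0.1  0.5 -0.3] [ 0.35  0.27 -0.56  1.72  0.15  1.19 -0.5 ] 0.002
[-0.00014063 -0.00389236  0.00449447] [ 0.00449084  0.00019961 -0.00551936]
```

View pics/s2.png

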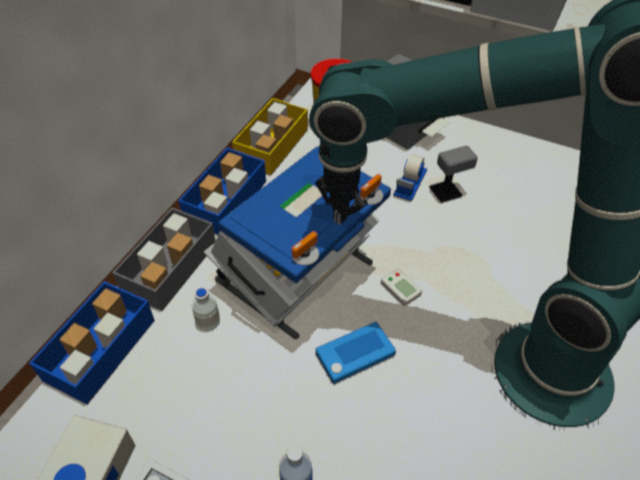

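The side view shows the closed fingertips at about (340,215), just over the lid between the two wings; both wings are still open.

Request:
jog_arm([
  {"gripper":0,"delta_pos":[3,0,3],"twist":[0,0,0]},
  {"gripper":0,"delta_pos":[0,0,3],"twist":[0,0,0]},
  {"gripper":0,"delta_pos":[0,-1.5,6],"twist":[-0.028,0,0]},
  {"gripper":0,"delta_pos":[0,-1.5,6],"twist":[-0.028,0,0]},
  {"gripper":0,"delta_pos":[0,-1.5,6],"twist":[-0.028,0,0]},
  {"gripper":0,"delta_pos":[0,-1.5,6],"twist":[-0.028,0,0]},
])

```text
clock: 3.2
tcp_pos: [0.5436, 0.0379, 0.2802]
orientation: [0.045, 0.787, 0.615, 0.035]
force: [1.5, 0.1, 4.6]
opening: -0.003
gripper_force: 1.9
```

Run:
```python
from h import *
st(); p,T=now()
a=T.as_euler('ZYX'); 
tip=p+.022*T.as_matrix()[:,2]; v=R.from_euler('Z',YAW).inv().apply(tip-H); print('tip lid angle',0.436-np.arctan2(v[2],v[0]*-1)*-1 - np.arctan2(35,205), v, 'tilt',np.arccos(-T.as_matrix()[2,2]))
```

```text
3.2 [1.5 0.1 4.6] [ 0.33  0.23 -0.56  1.84  0.2   1.01 -0.55] -0.003
tip lid angle 0.31551594164333574 [-2.06196976e-01  1.25818011e-05  1.00326186e-02] tilt 0.11453974264873135
```

Request:
jog_arm([
  {"gripper":0,"delta_pos":[0,-1.5,6],"twist":[-0.028,0,0]},
  {"gripper":0,"delta_pos":[0,-1.5,6],"twist":[-0.028,0,0]},
  {"gripper":0,"delta_pos":[0,-1.5,6],"twist":[-0.028,0,0]},
  {"gripper":0,"delta_pos":[0,-1.5,6],"twist":[-0.028,0,0]},
  {"gripper":0,"delta_pos":[0,-1.5,6],"twist":[-0.028,0,0]},
  {"gripper":0,"delta_pos":[0,-1.5,6],"twist":[-0.028,0,0]},
  {"gripper":0,"delta_pos":[0,-1.5,5],"twist":[-0.028,0,0]},
  {"gripper":0,"delta_pos":[0,-1,4],"twist":[-0.02,0,0]},
])

```text
clock: 4.0
tcp_pos: [0.5413, 0.0387, 0.2338]
orientation: [0.129, 0.777, 0.608, 0.101]
force: [0.9, -1.2, 5.4]
opening: -0.002
gripper_force: 1.9
```

```bash
cat >> h.py <<'E'
def lidang(tipl=0.022):
    p,T=now(); tip=p+tipl*T.as_matrix()[:,2]; v=R.from_euler('Z',YAW).inv().apply(tip-H)
    print('lid',round(0.436+np.arctan2(v[2],-v[0])-np.arctan2(35,205),4), v.round(4), 'tilt',round(np.arccos(-T.as_matrix()[2,2]),3))
E
python3 -c "
from h import *
st(); lidang()"
```

```text
4.0 [ 0.9 -1.2  5.4] [ 0.27  0.19 -0.52  2.04  0.39  0.68 -0.75] -0.002
lid 0.0955 [-2.04e-01  1.00e-04 -3.53e-02] tilt 0.33
```

Request:
jog_arm([
  {"gripper":0,"delta_pos":[0,-1,4],"twist":[-0.02,0,0]},
  {"gripper":0,"delta_pos":[0,-1,3],"twist":[-0.016,0,0]},
  {"gripper":0,"delta_pos":[0,-1,3],"twist":[-0.016,0,0]},
  {"gripper":0,"delta_pos":[0,-0.5,2.5],"twist":[-0.015,0,0]},
  {"gripper":0,"delta_pos":[0,-0.5,2],"twist":[-0.012,0,0]},
  {"gripper":0,"delta_pos":[0,0,0],"twist":[0,0,0]},
])

```text
clock: 4.6
tcp_pos: [0.5421, 0.0385, 0.2209]
orientation: [0.161, 0.771, 0.603, 0.125]
force: [-39.1, -0.3, 56.6]
opening: -0.0
gripper_force: 33.7
```

```bash
python3 -c "
from h import *
st(); lidang()"
```

```text
4.6 [-39.1  -0.3  56.6] [ 0.23  0.18 -0.49  2.1   0.52  0.57 -0.88] -0.0
lid 0.035 [-2.015e-01  1.000e-04 -4.760e-02] tilt 0.41
```

Request:
jog_arm([
  {"gripper":0,"delta_pos":[0,0,-3],"twist":[0,0,0]},
  {"gripper":0,"delta_pos":[0,0,0],"twist":[0,0,0]},
])

```text
clock: 4.8
tcp_pos: [0.5408, 0.0384, 0.2216]
orientation: [0.159, 0.772, 0.603, 0.124]
force: [0.4, 0.9, 0.5]
opening: -0.003
gripper_force: 0.0
```

Run:
```python
from h import *
st(); lidang()
a=cv2.cvtColor(cv2.resize(snap('side','pics/s3.png')['color'][160:310,200:400],None,fx=4,fy=4,interpolation=cv2.INTER_CUBIC),cv2.COLOR_RGB2BGR); cv2.imwrite('pics/s3.png',a)
```

```text
4.8 [0.4 0.9 0.5] [ 0.23  0.18 -0.49  2.1   0.51  0.57 -0.88] -0.003
lid 0.0393 [-0.2028 -0.0003 -0.0469] tilt 0.407
```

View pics/s3.png

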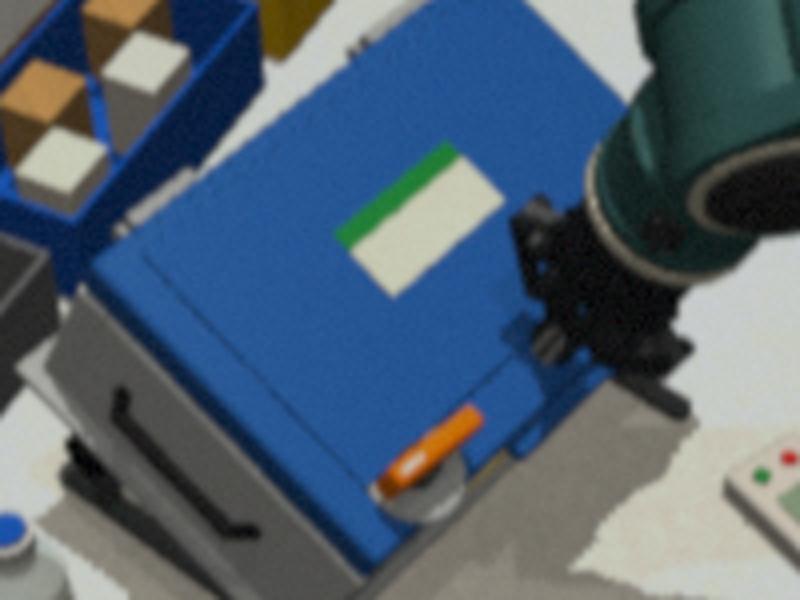

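Request:
jog_arm([
  {"gripper":0,"delta_pos":[0,0,-40],"twist":[0,0,0]},
  {"gripper":0,"delta_pos":[0,0,-45],"twist":[0,0,0]},
  {"gripper":0,"delta_pos":[0,-40,-30],"twist":[0,0,0]},
  {"gripper":0,"delta_pos":[0,-45,0],"twist":[0,0,0]},
  {"gripper":0,"delta_pos":[0,-45,0],"twist":[0,0,0]},
  {"gripper":0,"delta_pos":[0,-40,0],"twist":[0,0,0]},
])

```text
clock: 5.45
tcp_pos: [0.3436, 0.0867, 0.2586]
orientation: [0.159, 0.772, 0.603, 0.124]
force: [1.6, 1.5, 0.7]
opening: 0.001
gripper_force: 0.0
```

Run:
```python
from h import *
st()
def big(n,y,x):
    c=snap(n,f'pics/{n}4.png')['color']; return cv2.resize(c[y:y+75,x:x+160],None,fx=5,fy=5,interpolation=cv2.INTER_CUBIC)
im=np.r_[big('side',195,260),big('top',220,230)[:225]]
cv2.imwrite('pics/m4.png',im[:,:,::-1])
```

```text
5.45 [1.6 1.5 0.7] [ 0.21 -0.32 -0.63  2.4   0.1   0.68 -0.74] 0.001
```

View pics/m4.png

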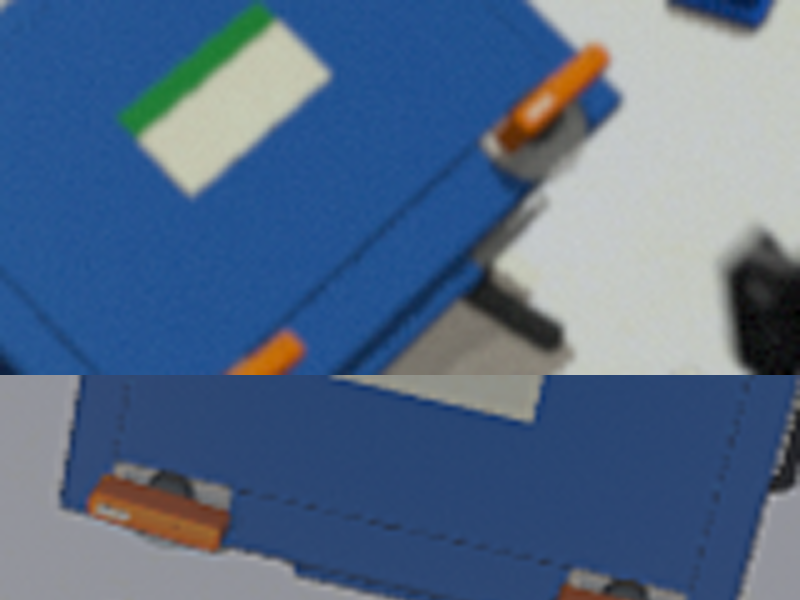

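Run:
```python
from h import *
from scipy.optimize import least_squares,brentq
cam={n:np.load(f'cam_{n}.npz') for n in('side','top')}
img={}
for n in('side','top'):
    img[n,0]=cv2.imread(f'pics/{n}0.png'); img[n,1]=cv2.imread(f'pics/{n}4.png')[:,:,:]
for n in('side','top'): img[n,1]=cam[n]['color'][:,:,::-1]
def L(a,P,h=H,yaw=YAW): return P@R.from_euler('ZY',[yaw,a-0.436]).as_matrix().T+h
bx=np.array([[x,y,z] for x in(-7,7) for y in(-33,33) for z in(14,44)])/1e3
def wing(c,a,turn,y):
    P=bx@R.from_euler('z',-turn).as_matrix().T+[-.205,y,.035]
    h=cv2.convexHull(proj(c,L(a,P)).astype(np.float32)); m=cv2.moments(h)
    return m['m10']/m['m00'],m['m01']/m['m00'],0.5*np.arctan2(2*m['mu11'],m['mu20']-m['mu02'])
obs={}
for (n,k),im in img.items():
    hsv=cv2.cvtColor(np.ascontiguousarray(im),cv2.COLOR_BGR2HSV)
    m=cv2.inRange(hsv,(5,190,90),(18,255,255))
    for y in(.115,-.115):
        g=wing(cam[n],.44 if k==0 else .02,0,y)[:2]
        mm=np.zeros_like(m); cv2.circle(mm,(int(g[0]),int(g[1])),26,255,-1); mm&=m
        M=cv2.moments(mm,True); o=(M['m10']/M['m00'],M['m01']/M['m00'],0.5*np.arctan2(2*M['mu11'],M['mu20']-M['mu02'])); obs[n,k,y]=o
        print(n,k,y,'obs',np.round(o,3),'area',M['m00'],[(t,np.round(wing(cam[n],.44 if k==0 else .0,t,y),3).tolist()) for t in(0,.1,.2)])
for k in(0,1):
    for y in(.115,-.115):
      for fitn in(['side'],['top'],['side','top']):
        f=lambda v:np.ravel([(np.array(wing(cam[n],v[0],v[1],y))-obs[n,k,y])*[1,1,30] for n in fitn])
        s=least_squares(f,[.44 if k==0 else 0.02,0]); print(k,y,fitn,s.x.round(3),s.fun.round(2))
```

```text
side 0 0.115 obs [304.228 242.173  -0.761] area 197.0 [(0, [304.215, 244.82, -0.794]), (0.1, [304.225, 244.791, -0.692]), (0.2, [304.241, 244.763, -0.593])]
side 0 -0.115 obs [370.591 183.311  -0.795] area 132.0 [(0, [370.512, 186.103, -0.818]), (0.1, [370.517, 186.08, -0.708]), (0.2, [370.529, 186.058, -0.603])]
side 1 0.115 obs [307.931 272.2    -0.702] area 130.0 [(0, [307.609, 274.536, -0.756]), (0.1, [307.6, 274.522, -0.653]), (0.2, [307.596, 274.505, -0.549])]
side 1 -0.115 obs [370.473 213.978  -0.754] area 93.0 [(0, [370.491, 216.105, -0.758]), (0.1, [370.482, 216.093, -0.651]), (0.2, [370.478, 216.078, -0.544])]
top 0 0.115 obs [2.48833e+02 2.38500e+02 2.22000e-01] area 6.0 [(0, [258.304, 242.134, 0.233]), (0.1, [258.312, 242.117, 0.333]), (0.2, [258.314, 242.119, 0.432])]
top 0 -0.115 obs [3.58e+02 2.63e+02 2.45e-01] area 4.0 [(0, [358.551, 265.805, 0.231]), (0.1, [358.55, 265.824, 0.331]), (0.2, [358.548, 265.844, 0.43])]
top 1 0.115 obs [259.    249.      0.349] area 2.0 [(0, [262.19, 247.593, 0.216]), (0.1, [262.173, 247.579, 0.312]), (0.2, [262.16, 247.562, 0.408])]
top 1 -0.115 obs [3.55917e+02 2.71583e+02 3.04000e-01] area 12.0 [(0, [354.601, 269.419, 0.242]), (0.1, [354.58, 269.421, 0.338]), (0.2, [354.559, 269.42, 0.435])]
0 0.115 ['side'] [0.44 0.  ] [-0.01  2.65 -0.99]
0 0.115 ['top'] [0.44 0.  ] [9.47 3.63 0.34]
0 0.115 ['side', 'top'] [0.44 0.  ] [-0.01  2.65 -0.99  9.47  3.63  0.34]
0 -0.115 ['side'] [0.44 0.  ] [-0.08  2.79 -0.69]
0 -0.115 ['top'] [0.44 0.  ] [ 0.55  2.8  -0.42]
0 -0.115 ['side', 'top'] [0.44 0.  ] [-0.08  2.79 -0.69  0.55  2.8  -0.42]
1 0.115 ['side'] [0.02 0.02] [-0.16  1.25 -1.11]
1 0.115 ['top'] [0.02 0.  ] [ 2.94 -1.27 -3.98]
1 0.115 ['side', 'top'] [0.02 0.02] [-0.16  1.25 -1.11  2.93 -1.27 -3.41]
1 -0.115 ['side'] [0.02 0.  ] [ 0.32  1.   -0.22]
1 -0.115 ['top'] [0.02 0.  ] [-1.23 -1.95 -1.88]
1 -0.115 ['side', 'top'] [0.02 0.  ] [ 0.32  1.   -0.22 -1.23 -1.95 -1.88]
```

```bash
cat > fit.py <<'E'
from h import *
cam={n:np.load(f'cam_{n}.npz') for n in('side','top')}
def L(a,P,h=H,yaw=YAW): return np.asarray(P,float)/1e3@R.from_euler('ZY',[yaw,a-0.436]).as_matrix().T+h
def cent(im,lo,hi):
    m=cv2.inRange(cv2.cvtColor(np.ascontiguousarray(im),cv2.COLOR_BGR2HSV),lo,hi); k,_,s,c=cv2.connectedComponentsWithStats(m)
    return [(s[i,4],c[i].round(2).tolist()) for i in range(1,k) if s[i,4]>15 and 220<c[i][0]<400 and 130<c[i][1]<300]
if __name__=='__main__':
    for n in cam:
        for k,im in((0,cv2.imread(f'pics/{n}0.png')),(1,cam[n]['color'][:,:,::-1])):
            print(n,k,'green',cent(im,(45,80,40),(85,255,255)),'orange',cent(im,(3,120,60),(22,255,255)))
    print('front-left top obs 242.4,246.4; front-right side obs 384.4,214.4')
    for a in(.44,0,.02,.04): print(a,proj(cam['top'],L(a,[[-230,170,35]])).round(1),proj(cam['side'],L(a,[[-230,-170,35],[-132,0,35]])).round(1).tolist(),proj(cam['top'],L(a,[[-88,0,35]])).round(1))
E
python3 fit.py
```

```text
side 0 green [(np.int32(163), [295.17, 194.97])] orange [(np.int32(587), [275.16, 132.49]), (np.int32(18), [293.61, 132.39]), (np.int32(37), [237.27, 147.51]), (np.int32(31), [287.81, 151.45]), (np.int32(266), [229.5, 162.82]), (np.int32(42), [272.76, 167.88]), (np.int32(226), [370.31, 184.66]), (np.int32(304), [303.94, 243.55])]
side 1 green [(np.int32(191), [298.63, 208.37])] orange [(np.int32(593), [275.22, 132.59]), (np.int32(23), [249.43, 135.22]), (np.int32(47), [293.19, 144.49]), (np.int32(24), [232.54, 145.38]), (np.int32(283), [230.1, 162.91]), (np.int32(23), [265.65, 166.43]), (np.int32(18), [275.72, 166.67]), (np.int32(150), [370.01, 214.28]), (np.int32(195), [307.25, 272.67])]
top 0 green [(np.int32(244), [320.19, 201.73])] orange [(np.int32(149), [258.44, 242.19]), (np.int32(151), [359.02, 265.7])]
top 1 green [(np.int32(212), [319.41, 207.47])] orange [(np.int32(206), [261.96, 247.15]), (np.int32(206), [354.78, 268.87])]
front-left top obs 242.4,246.4; front-right side obs 384.4,214.4
0.44 [[234.1 248. ]] [[392.4, 187.4], [313.4, 207.9]] [[320.3 205.2]]
0 [[241.6 247.2]] [[386.2, 216.0], [314.2, 226.3]] [[319.6 210.1]]
0.02 [[241.2 247.6]] [[386.8, 215.0], [314.4, 225.6]] [[319.6 210.1]]
0.04 [[240.8 248. ]] [[387.3, 213.9], [314.5, 224.9]] [[319.6 210. ]]
```

```bash
cat > fit2.py <<'E'
from fit import *
bx=np.array([[x,y,z] for x in(-7,7) for y in(-33,33) for z in(14,44)])
def wc(n,a,y,h,yaw):
    hl=cv2.convexHull(proj(cam[n],L(a,bx+[-205,y,35],h,yaw)).astype(np.float32)*64); m=cv2.moments(hl); return np.array([m['m10'],m['m01']])/m['m00']/64
O={('side',0):[[303.94,243.55],[370.31,184.66],[295.17,194.97]],('side',1):[[307.25,272.67],[370.01,214.28],[298.63,208.37]],
('top',0):[[258.44,242.19],[359.02,265.7],[320.19,201.73]],('top',1):[[261.96,247.15],[354.78,268.87],[319.41,207.47]]}
def f(v):
    h=v[:3];a=v[4:6];e=[]
    for (n,k),o in O.items():
        e+=[wc(n,a[k],115,h,v[3])-o[0],wc(n,a[k],-115,h,v[3])-o[1],proj(cam[n],L(a[k],[[v[6]*100,v[7]*100,35]],h,v[3]))[0]-o[2]]
    return np.ravel(e)
s=least_squares(f,[*H,YAW,.44,.02,-1,0],diff_step=1e-3); print(s.x.round(4),s.fun.reshape(-1,2).round(1).tolist())
g=lambda v:f(np.r_[v[:5],A,v[5:]])
for A in(0,.02,.04):
    t=least_squares(g,np.delete(s.x,5),diff_step=1e-3); print(A,t.cost.round(2),t.x.round(4))
E
python3 fit2.py
```

```text
[ 0.7474 -0.0112  0.2574 -0.2373  0.4224 -0.0156 -0.8134  0.0116] [[0.4, -0.3], [0.3, -0.3], [0.7, 0.7], [-0.1, 0.0], [0.1, -0.1], [-0.2, 0.3], [-0.5, -0.0], [-0.3, 0.0], [0.2, -0.0], [0.0, -0.1], [0.1, -0.1], [0.3, -0.9]]
0 1.7 [ 0.7473 -0.0111  0.2554 -0.2372  0.4303 -0.8103  0.0083]
0.02 2.85 [ 0.7471 -0.0109  0.2528 -0.2373  0.4405 -0.806   0.004 ]
0.04 4.87 [ 7.468e-01 -1.070e-02  2.503e-01 -2.373e-01  4.510e-01 -8.014e-01
 -4.000e-04]
```

```bash
sed -i 's/^H=.*/H=np.array([0.7473,-0.0111,0.2554]); YAW=-0.2372/' h.py
python3 - <<'E'
from h import *
rows([pose(0,[-245,115,150]),pose(0,[-205,115,110]),pose(0,[-205,115,55])],[5,3,4],60)
E
```

```text
60 [23.1, 26.3, 0.3] [-0.006, 0.001, -0.001]
60 [23.1, 26.4, 0.5] [-0.006, 0.001, -0.001]
60 [23.1, 26.4, 0.7] [-0.006, 0.001, -0.001]
60 [23.1, 26.4, 0.9] [-0.006, 0.001, -0.001]
60 [23.1, 26.4, 1.1] [-0.006, 0.001, -0.001]
60 [0.0, 13.3, 13.3] [0.0, 0.0, 0.0]
60 [0.0, 13.3, 13.3] [0.0, 0.0, 0.0]
60 [0.0, 13.3, 13.3] [0.0, 0.0, 0.0]
60 [0.0, 0.0, 13.8] [0.0, 0.0, 0.0]
60 [0.0, 0.0, 13.8] [0.0, 0.0, 0.0]
60 [0.0, 0.0, 13.8] [0.0, 0.0, 0.0]
60 [0.0, 0.0, 13.8] [0.0, 0.0, 0.0]
```

Request:
jog_arm([
  {"gripper":60,"delta_pos":[23,26,0],"twist":[-0.006,0,0]},
  {"gripper":60,"delta_pos":[23,26,1],"twist":[-0.006,0,0]},
  {"gripper":60,"delta_pos":[23,26,1],"twist":[-0.006,0,0]},
  {"gripper":60,"delta_pos":[23,26,1],"twist":[-0.006,0,0]},
  {"gripper":60,"delta_pos":[23,27,1],"twist":[-0.006,0,0]},
  {"gripper":60,"delta_pos":[0,13,13],"twist":[0,0,0]},
  {"gripper":60,"delta_pos":[0,14,14],"twist":[0,0,0]},
  {"gripper":60,"delta_pos":[0,13,13],"twist":[0,0,0]},
], newtons=60)

```text
clock: 6.35
tcp_pos: [0.5437, 0.156, 0.2891]
orientation: [0.17, 0.769, 0.601, 0.133]
force: [0.1, -0.6, -0.6]
opening: 0.699
gripper_force: 0.0
```

Request:
jog_arm([
  {"gripper":60,"delta_pos":[0,0,10],"twist":[0,0,0]},
  {"gripper":60,"delta_pos":[0,0,0],"twist":[0,0,0]},
])

```text
clock: 6.55
tcp_pos: [0.5464, 0.1551, 0.2793]
orientation: [0.17, 0.77, 0.601, 0.132]
force: [-0.4, 0.1, -0.4]
opening: 0.705
gripper_force: 0.0
```

Run:
```python
from h import *
st(); p,T=now(); g=pose(0,[-205,115,55]); print((T.inv().apply(g[0]-p)*1e3).round(1),(T.inv()*g[1]).as_rotvec().round(3))
a=snap('side','pics/s5.png')['color'][195:295,240:390]; cv2.imwrite('pics/s5.png',cv2.resize(a,None,fx=5,fy=5,interpolation=cv2.INTER_CUBIC)[:,:,::-1])
```

```text
6.55 [-0.4  0.1 -0.4] [ 0.27  0.21 -0.82  1.97  0.64  0.8  -1.16] 0.705
[ 0.8 -2.6 43.6] [-0.002  0.004 -0.007]
```

View pics/s5.png

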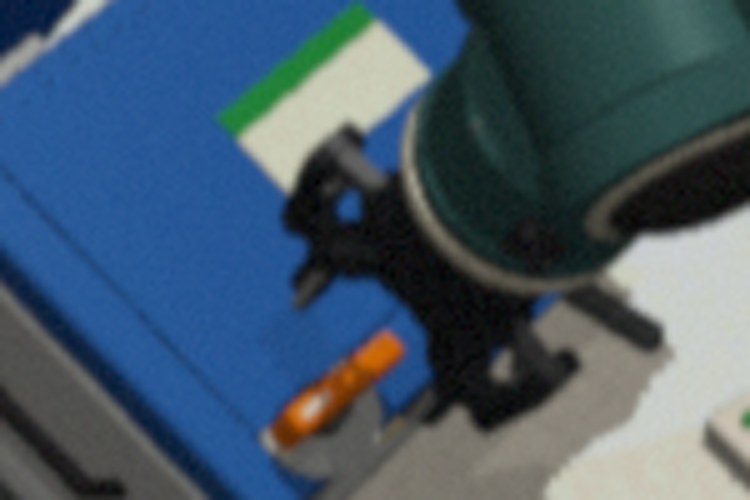

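The fingers (300,300) and (430,400) straddle the left wing, centred near (340,385). I'm going down and gripping.

Request:
jog_arm([
  {"gripper":60,"delta_pos":[1,-2.5,12],"twist":[0,0,-0.007]},
  {"gripper":60,"delta_pos":[0,0,12],"twist":[0,0,0]},
  {"gripper":60,"delta_pos":[0,0,11],"twist":[0,0,0]},
  {"gripper":60,"delta_pos":[0,0,9],"twist":[0,0,0]},
  {"gripper":20,"delta_pos":[0,0,0],"twist":[0,0,0]},
  {"gripper":20,"delta_pos":[0,0,0],"twist":[0,0,0]},
  {"gripper":20,"delta_pos":[0,0,0],"twist":[0,0,0]},
])

```text
clock: 7.3
tcp_pos: [0.5628, 0.1528, 0.2407]
orientation: [0.171, 0.767, 0.604, 0.133]
force: [0.9, 0.5, -0.6]
opening: 0.236
gripper_force: 0.0
```

Request:
jog_arm([
  {"gripper":0,"delta_pos":[0,0,0],"twist":[0,0,0]},
  {"gripper":0,"delta_pos":[0,0,0],"twist":[0,0,0]},
  {"gripper":0,"delta_pos":[0,0,0],"twist":[0,0,0]},
  {"gripper":0,"delta_pos":[0,0,0],"twist":[0,0,0]},
])

```text
clock: 7.7
tcp_pos: [0.5618, 0.1526, 0.24]
orientation: [0.171, 0.767, 0.604, 0.132]
force: [-9.7, 0.4, 2.0]
opening: 0.149
gripper_force: 61.8
```

```bash
cat >> h.py <<'E'
def err(a,p,t=0):
    st(); p0,T=now(); g=pose(a,p,t); print((T.inv().apply(g[0]-p0)*1e3).round(1),(T.inv()*g[1]).as_rotvec().round(3), 'force tool',T.inv().apply(status.sense()["force"]).round(1))
E
python3 -c "
from h import *
err(0,[-205,115,55])"
```

```text
7.7 [-9.7  0.4  2. ] [ 0.22  0.29 -0.78  1.98  0.76  0.76 -1.25] 0.149
[-0.6 -0.2  1.4] [-0.     0.004  0.001] force tool [-1.9 -7.8 -5.8]
```

Request:
jog_arm([
  {"gripper":0,"delta_pos":[0,-0.5,3],"twist":[0,0,0]},
  {"gripper":0,"delta_pos":[0,0,3],"twist":[0,0,0]},
  {"gripper":0,"delta_pos":[0,0,3],"twist":[0,0,0]},
  {"gripper":0,"delta_pos":[0,0,0],"twist":[0,0,0]},
])

```text
clock: 8.1
tcp_pos: [0.5653, 0.1519, 0.2323]
orientation: [0.172, 0.767, 0.604, 0.132]
force: [-14.2, -2.6, 12.8]
opening: 0.148
gripper_force: 63.6
```

```bash
python3 -c "
from h import *
err(0,[-205,115,55])"
```

```text
8.1 [-14.2  -2.6  12.8] [ 0.21  0.3  -0.77  1.99  0.78  0.75 -1.27] 0.148
[-0.7 -0.1 -7. ] [0.001 0.004 0.001] force tool [ -5.9  -6.6 -17.1]
```

Request:
jog_arm([
  {"gripper":0,"delta_pos":[0,0,0],"twist":[0,0,0.13]},
  {"gripper":0,"delta_pos":[0,0,0],"twist":[0,0,0.13]},
  {"gripper":0,"delta_pos":[0,0,0],"twist":[0,0,0.13]},
  {"gripper":0,"delta_pos":[0,0,0],"twist":[0,0,0.13]},
  {"gripper":0,"delta_pos":[0,0,0],"twist":[0,0,0.13]},
  {"gripper":0,"delta_pos":[0,0,0],"twist":[0,0,0.13]},
  {"gripper":0,"delta_pos":[0,0,0],"twist":[0,0,0.13]},
  {"gripper":0,"delta_pos":[0,0,0],"twist":[0,0,0.13]},
])

```text
clock: 8.9
tcp_pos: [0.5647, 0.1522, 0.232]
orientation: [0.082, 0.966, 0.141, 0.2]
force: [-19.7, 0.4, 11.4]
opening: 0.154
gripper_force: 63.8
```

```bash
python3 -c "
from h import *
err(0,[-205,115,46],1.5); print(status.sense()['wrist_torque'])"
```

```text
8.9 [-19.7   0.4  11.4] [ 0.08  0.27 -0.6   1.99  0.71  0.71 -2.26] 0.154
[0.1 1.  2. ] [0.003 0.001 0.456] force tool [-13.1  -2.6 -18.4]
[-0.2847772   3.53822083 -0.46901383]
```

Request:
jog_arm([
  {"gripper":0,"delta_pos":[0,0,0],"twist":[0,0,0.12]},
  {"gripper":0,"delta_pos":[0,0,0],"twist":[0,0,0.12]},
  {"gripper":0,"delta_pos":[0,0,0],"twist":[0,0,0.12]},
  {"gripper":0,"delta_pos":[0,0,0],"twist":[0,0,0.1]},
  {"gripper":0,"delta_pos":[0,0,0],"twist":[0,0,0.02]},
  {"gripper":0,"delta_pos":[0,0,0],"twist":[0,0,0]},
])

```text
clock: 9.5
tcp_pos: [0.5645, 0.1525, 0.2319]
orientation: [0.033, 0.972, -0.091, 0.214]
force: [-19.9, 1.0, 11.9]
opening: 0.15
gripper_force: 63.7
```

```bash
python3 -c "
from h import *
err(0,[-205,115,46],1.5); print(status.sense()['wrist_torque'])"
```

```text
9.5 [-19.9   1.   11.9] [ 0.01  0.26 -0.53  1.99  0.68  0.7  -2.71] 0.15
[0.8 1.1 2. ] [ 0.003  0.001 -0.019] force tool [-12.9   3.1 -19. ]
[-0.14279858  3.69035284 -0.09833397]
```

Request:
jog_arm([
  {"gripper":0,"delta_pos":[0,0,-2],"twist":[0,0,0]},
  {"gripper":0,"delta_pos":[0,0,-1.5],"twist":[0,0,0]},
  {"gripper":50,"delta_pos":[0,0,0],"twist":[0,0,0]},
  {"gripper":50,"delta_pos":[0,0,0],"twist":[0,0,0]},
  {"gripper":50,"delta_pos":[0,0,0],"twist":[0,0,0]},
  {"gripper":50,"delta_pos":[0,0,-25],"twist":[0,0,0]},
  {"gripper":50,"delta_pos":[0,0,-30],"twist":[0,0,0]},
  {"gripper":50,"delta_pos":[0,0,-25],"twist":[0,0,0]},
])

```text
clock: 10.3
tcp_pos: [0.5313, 0.1605, 0.3086]
orientation: [0.032, 0.972, -0.091, 0.214]
force: [0.1, 0.2, 0.1]
opening: 0.583
gripper_force: 0.0
```

```bash
python3 -c "
from h import *
st()
rows([pose(0,[-205,40,140],0.75),pose(0,[-205,-115,110]),pose(0,[-205,-115,54.5])],[7,6,4],60)"
```

```text
10.3 [0.1 0.2 0.1] [ 0.06  0.11 -0.59  1.97  0.5   0.82 -2.57] 0.583
60 [-0.6, 10.9, -1.1] [0.0, 0.0, -0.11]
60 [-1.8, 10.7, -1.1] [0.0, 0.0, -0.11]
60 [-3.0, 10.4, -1.1] [0.0, 0.0, -0.11]
60 [-4.1, 10.1, -1.1] [0.0, 0.0, -0.11]
60 [-5.2, 9.5, -1.1] [0.0, 0.0, -0.11]
60 [-6.2, 8.9, -1.1] [0.0, 0.0, -0.11]
60 [-7.2, 8.2, -1.1] [0.0, 0.0, -0.11]
60 [-18.9, 17.6, 5.0] [-0.0, -0.0, -0.125]
60 [-20.9, 15.1, 5.0] [-0.0, -0.0, -0.125]
60 [-22.7, 12.4, 5.0] [-0.0, -0.0, -0.125]
60 [-24.0, 9.5, 5.0] [-0.0, -0.0, -0.125]
60 [-25.0, 6.4, 5.0] [-0.0, -0.0, -0.125]
60 [-25.6, 3.2, 5.0] [-0.0, -0.0, -0.125]
60 [0.0, -0.0, 13.9] [0.0, 0.0, 0.0]
60 [0.0, -0.0, 13.9] [0.0, 0.0, 0.0]
60 [0.0, -0.0, 13.9] [0.0, 0.0, 0.0]
60 [0.0, -0.0, 13.9] [0.0, 0.0, 0.0]
```

Request:
jog_arm([
  {"gripper":60,"delta_pos":[-1,11,-1],"twist":[0,0,-0.11]},
  {"gripper":60,"delta_pos":[-2,11,-1],"twist":[0,0,-0.11]},
  {"gripper":60,"delta_pos":[-3,10,-1],"twist":[0,0,-0.11]},
  {"gripper":60,"delta_pos":[-4,10,-1],"twist":[0,0,-0.11]},
  {"gripper":60,"delta_pos":[-5,10,-1],"twist":[0,0,-0.11]},
  {"gripper":60,"delta_pos":[-6,9,-1],"twist":[0,0,-0.11]},
  {"gripper":60,"delta_pos":[-7,8,-1],"twist":[0,0,-0.11]},
  {"gripper":60,"delta_pos":[-19,18,0],"twist":[0,0,-0.125]},
])

```text
clock: 11.1
tcp_pos: [0.5048, 0.0629, 0.3143]
orientation: [0.122, 0.915, 0.341, 0.179]
force: [-0.1, 0.0, 0.6]
opening: 0.7
gripper_force: 0.0
```

Request:
jog_arm([
  {"gripper":60,"delta_pos":[-21,15,5],"twist":[0,0,-0.125]},
  {"gripper":60,"delta_pos":[-23,12,5],"twist":[0,0,-0.125]},
  {"gripper":60,"delta_pos":[-24,9,5],"twist":[0,0,-0.125]},
  {"gripper":60,"delta_pos":[-25,6,5],"twist":[0,0,-0.125]},
  {"gripper":60,"delta_pos":[-26,3,5],"twist":[0,0,-0.125]},
  {"gripper":60,"delta_pos":[0,0,0],"twist":[0,0,0]},
])

```text
clock: 11.7
tcp_pos: [0.4822, -0.0672, 0.2906]
orientation: [0.171, 0.769, 0.602, 0.132]
force: [0.6, 0.4, -0.1]
opening: 0.7
gripper_force: 0.0
```

Run:
```python
from h import *
err(0,[-205,-115,54.5])
a=snap('side','pics/s6.png')['color'][165:305,230:420]; b=cv2.resize(a,None,fx=4,fy=4,interpolation=cv2.INTER_CUBIC); cv2.imwrite('pics/s6.png',b[:,:,::-1])
```

```text
11.7 [ 0.6  0.4 -0.1] [ 0.34 -0.07 -0.31  2.17  0.12  0.61 -0.3 ] 0.7
[ 2.1  1.8 58.7] [ 0.     0.005 -0.004] force tool [0.5 0.4 0.3]
```

View pics/s6.png

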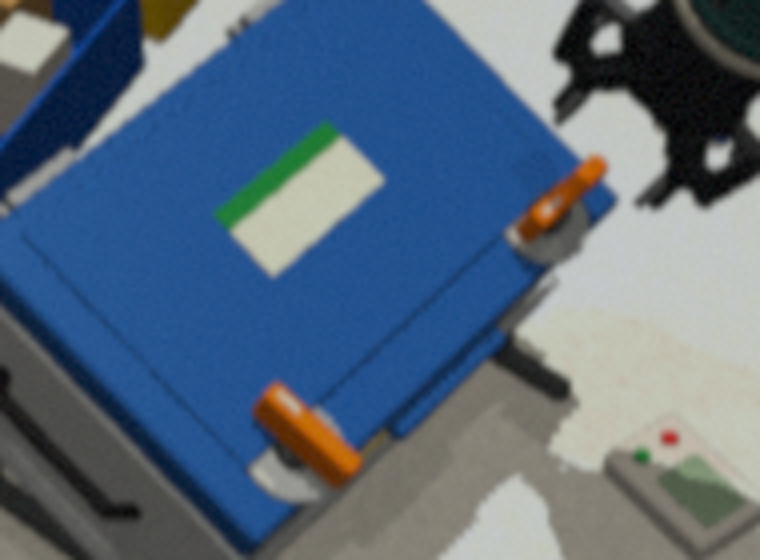

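The left wing, around (305,430), is now turned up the slope. The right wing, around (562,197), is still open, and the gripper is above it. I'm going down.

Request:
jog_arm([
  {"gripper":60,"delta_pos":[2,2,14],"twist":[0,0,0]},
  {"gripper":60,"delta_pos":[0,0,14],"twist":[0,0,0]},
  {"gripper":60,"delta_pos":[0,0,13],"twist":[0,0,0]},
  {"gripper":60,"delta_pos":[0,0,10],"twist":[0,0,0]},
  {"gripper":60,"delta_pos":[0,0,6],"twist":[0,0,0]},
  {"gripper":60,"delta_pos":[0,0,0],"twist":[0,0,0]},
])

```text
clock: 12.35
tcp_pos: [0.5086, -0.0685, 0.2396]
orientation: [0.17, 0.77, 0.601, 0.133]
force: [-0.5, -0.2, 1.4]
opening: 0.702
gripper_force: 0.0
```

```bash
python3 -c "
from h import *
err(0,[-205,-115,54.5])"
```

```text
12.35 [-0.5 -0.2  1.4] [ 0.33  0.06 -0.32  2.18  0.24  0.49 -0.42] 0.702
[-3.1 -0.2  1.4] [-0.     0.003 -0.008] force tool [-0.4  0.2 -1.5]
```

Request:
jog_arm([
  {"gripper":60,"delta_pos":[-3,0,0.5],"twist":[0,0,-0.008]},
  {"gripper":20,"delta_pos":[0,0,0],"twist":[0,0,0]},
  {"gripper":20,"delta_pos":[0,0,0],"twist":[0,0,0]},
  {"gripper":20,"delta_pos":[0,0,0],"twist":[0,0,0]},
  {"gripper":0,"delta_pos":[0,0,0],"twist":[0,0,0]},
  {"gripper":0,"delta_pos":[0,0,0],"twist":[0,0,0]},
  {"gripper":0,"delta_pos":[0,0,0],"twist":[0,0,0]},
  {"gripper":0,"delta_pos":[0,0,0],"twist":[0,0,0]},
])

```text
clock: 13.15
tcp_pos: [0.5074, -0.0715, 0.2395]
orientation: [0.171, 0.767, 0.604, 0.132]
force: [-5.7, 1.1, 3.1]
opening: 0.149
gripper_force: 62.0
```

Request:
jog_arm([
  {"gripper":0,"delta_pos":[0,0,3],"twist":[0,0,0]},
  {"gripper":0,"delta_pos":[0,0,3],"twist":[0,0,0]},
  {"gripper":0,"delta_pos":[0,0,3],"twist":[0,0,0]},
  {"gripper":0,"delta_pos":[0,0,0],"twist":[0,0,0]},
])

```text
clock: 13.55
tcp_pos: [0.5111, -0.0724, 0.2318]
orientation: [0.171, 0.767, 0.604, 0.132]
force: [-17.3, 2.5, 15.1]
opening: 0.149
gripper_force: 64.5
```

```bash
python3 -c "
from h import *
err(0,[-205,-115,54.5])"
```

```text
13.55 [-17.3   2.5  15.1] [ 0.33  0.08 -0.31  2.19  0.26  0.47 -0.42] 0.149
[ 0.1  0.  -7. ] [-0.     0.004  0.001] force tool [ -1.7  -9.4 -21. ]
```

Pushed fully in; now the turn.

Request:
jog_arm([
  {"gripper":0,"delta_pos":[0,0,0],"twist":[0,0,0.13]},
  {"gripper":0,"delta_pos":[0,0,0],"twist":[0,0,0.13]},
  {"gripper":0,"delta_pos":[0,0,0],"twist":[0,0,0.13]},
  {"gripper":0,"delta_pos":[0,0,0],"twist":[0,0,0.13]},
  {"gripper":0,"delta_pos":[0,0,0],"twist":[0,0,0.13]},
  {"gripper":0,"delta_pos":[0,0,0],"twist":[0,0,0.13]},
  {"gripper":0,"delta_pos":[0,0,0],"twist":[0,0,0.13]},
  {"gripper":0,"delta_pos":[0,0,0],"twist":[0,0,0.13]},
])

```text
clock: 14.35
tcp_pos: [0.5102, -0.0718, 0.2312]
orientation: [0.082, 0.966, 0.14, 0.199]
force: [-25.2, 9.3, 18.8]
opening: 0.155
gripper_force: 65.4
```

Request:
jog_arm([
  {"gripper":0,"delta_pos":[0,0,0],"twist":[0,0,0.12]},
  {"gripper":0,"delta_pos":[0,0,0],"twist":[0,0,0.12]},
  {"gripper":0,"delta_pos":[0,0,0],"twist":[0,0,0.12]},
  {"gripper":0,"delta_pos":[0,0,0],"twist":[0,0,0.1]},
  {"gripper":0,"delta_pos":[0,0,0],"twist":[0,0,0.02]},
  {"gripper":0,"delta_pos":[0,0,0],"twist":[0,0,0]},
])

```text
clock: 14.95
tcp_pos: [0.5101, -0.0713, 0.2311]
orientation: [0.032, 0.972, -0.091, 0.213]
force: [-26.4, 11.5, 19.2]
opening: 0.152
gripper_force: 65.6
```

```bash
python3 -c "
from h import *
err(0,[-205,-115,46],1.5)"
```

```text
14.95 [-26.4  11.5  19.2] [ 0.21  0.07 -0.19  2.19  0.23  0.47 -1.92] 0.152
[1.4 0.8 1.4] [ 0.003  0.003 -0.019] force tool [-17.4  -5.8 -29.3]
```

Request:
jog_arm([
  {"gripper":0,"delta_pos":[1,0,-2],"twist":[0,0,0]},
  {"gripper":0,"delta_pos":[0,0,-2],"twist":[0,0,0]},
  {"gripper":50,"delta_pos":[0,0,0],"twist":[0,0,0]},
  {"gripper":50,"delta_pos":[0,0,0],"twist":[0,0,0]},
  {"gripper":50,"delta_pos":[0,0,0],"twist":[0,0,0]},
  {"gripper":50,"delta_pos":[0,0,-25],"twist":[0,0,0]},
  {"gripper":50,"delta_pos":[0,0,-30],"twist":[0,0,0]},
  {"gripper":50,"delta_pos":[0,0,-35],"twist":[0,0,0]},
])

```text
clock: 15.75
tcp_pos: [0.4735, -0.063, 0.3177]
orientation: [0.032, 0.972, -0.091, 0.214]
force: [0.2, -0.9, 0.2]
opening: 0.585
gripper_force: 0.0
```

Request:
jog_arm([
  {"gripper":50,"delta_pos":[-40,0,-15],"twist":[0,0,0]},
  {"gripper":50,"delta_pos":[-40,0,-15],"twist":[0,0,0]},
  {"gripper":50,"delta_pos":[-30,0,0],"twist":[0,0,0]},
  {"gripper":50,"delta_pos":[0,0,0],"twist":[0,0,0]},
])

```text
clock: 16.15
tcp_pos: [0.361, -0.042, 0.297]
orientation: [0.033, 0.972, -0.091, 0.214]
force: [1.5, 0.1, -0.3]
opening: 0.586
gripper_force: 0.0
```

Run:
```python
from h import *
st()
a=snap('side','pics/s7.png')['color'][165:305,230:420]; t=snap('top','pics/t7.png')['color'][140:290,220:420]
f=lambda x,h:cv2.resize(x,(400*x.shape[1]//x.shape[1],h),interpolation=cv2.INTER_CUBIC)
cv2.imwrite('pics/m7.png',np.hstack([cv2.resize(a,(400,295),interpolation=cv2.INTER_CUBIC),cv2.resize(t,(400,295),interpolation=cv2.INTER_CUBIC)])[:,:,::-1])
```

```text
16.15 [ 1.5  0.1 -0.3] [ 0.2  -0.37 -0.2   2.38  0.05  0.7  -1.8 ] 0.586
```

View pics/m7.png

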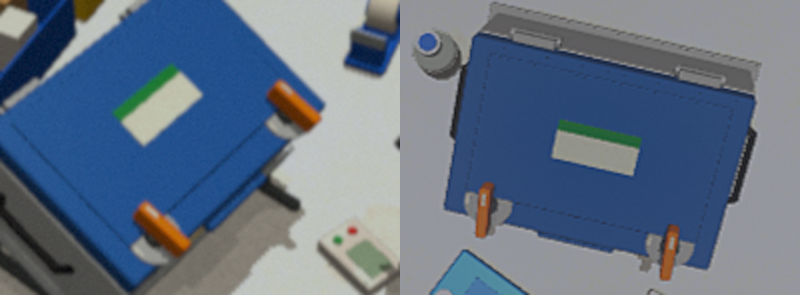

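In both views the wings point up the slope at about (160,230) and (293,105) in the left half. The lid is shut and the arm is clear, so I'm handing in.

```bash
python3 -c "
from h import *
print(workorder.finish_job())"
```

```text
the job is handed in; nothing more can be done
None
```

The lid is shut, both latches were pushed in, turned to their stops and released, and I handed the job in at about 16 s; no verdict came back, and pressing the lid home peaked at about 69 N at the fingertips because the hinge sat 7 mm higher than I first measured.

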